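# Swing the dosing nozzle over the open cup and dose

### The arm

A 6-joint arm with a two-finger parallel gripper is mounted at the origin on the work surface. World frame = base frame: x ahead of the robot, y to its left, z up, the work surface at z = 0. Lengths are in m, angles in rad, forces in N, time in s.
With the tool pointing down it reaches from about 0.375 to 0.9 m from the base axis. Payload 3.1 kg.
Tool frame: the origin (TCP) lies at the very end of the fingers, on their centre line; the grasp point (between the pads) lies 19 mm behind it; z points along the fingers, y is the direction in which the jaws open and shut (so a half turn about z gives the same grasp; the last joint's range is limited). The gripper opens to 85 mm and grips with 20 to 120 N. Pads are 22 mm wide; open, the fingers measure 114 mm over their backs; the gripper's body (76 mm by 85 mm) begins 54 mm behind the grasp point. The pads swing forward as they close: fully open they stand 13 mm farther back than shut.
Start: joints at [1.143, 0.527, 1.433, -0, 1.181, -0.178], TCP at [0.154, 0.606, 0.231] pointing down, gripper open.
Joint ranges: [-3.08, 3.08], [-0.75, 2.2], [0.22, 2.44], [-1.43, 4.57], [0, 2.65], [-2.85, 2.85]. Speed limits (rad/s): [2.79, 2.79, 3.14, 3.14, 3.14, 3.14].

### API

Orientations are given as a unit quaternion [x, y, z, w].
In Python, from station import * gives the robot as it stands.
- The arm moves only by the tool jog_arm, never from a script. Its argument "motion" is a list of rows, each a list of 5 numbers: the shift along the world's x, y, z in cm, then the turn about the world's z in degrees, then the closure in counts, from 0 (fully open) to 255 (shut). In form: [[tx, ty, tz, yaw, jaw], ...]. A call has 1 to 10 rows; each row shifts and turns the pose as measured when the row begins; what a row does not reach is not made up. A row lasts 1/12 s, in which the tool goes at most 41.7 mm and 7.16 degrees, less where a joint would pass 70% of its speed; a pose out of reach is approached as far as the arm can. A call with a gripper value outside its range is refused whole. The fingers move at their own pace and stop on an object; "squeeze" is the grip in N (left out, the last holds). Time passes only in rows, so rows that do not move let the fingers close. It gives the time, the measured TCP pose, the force and the opening at its end, in the units of the state.
- sense(): the state, without advancing time (a new reading comes with each control period).
- snapshot(name): name is "scene" or "top" or "wrist"; returns a dict with "img" (420x560x3 uint8, red, green, blue), "depth" (420x560 float32, m along the optical axis (not along the pixel's ray), 0 where there is no reading), "intrinsics" (3x3 intrinsics, pixels), "eye" and "attitude" of the camera in the world. Camera axes: x right, y down, z forward; pixel columns grow to the right and rows downward; lengths in m; the calibration is good to about 2 mm. A picture is of the moment at which its call begins.
- sign_off(): hands the job in, once; it reports no verdict.
The state is a dict: "t": time; "q": joint angles; "qd": joint speeds; "tau": joint torques, N m; "tcp_pos": TCP position; "tool_rot": TCP orientation; "force": force on the tool from outside, world axes, zero at the start; "ft_torque": the same for the moment, N m; "finger_gap": opening from 0.0 (shut) to 1.0 (fully open).
Only numpy, scipy, OpenCV 4.12 (cv2) and the standard library are available. Lean on these libraries where they do the work, as an engineer would, in place of code of your own. Each camera call takes 0.05 s, during which the arm holds its last target.

### The job

With one fingertip, gently push the dosing station's swing arm round, without gripping it, until its nozzle is over the middle of the open mixing cup and stays there; then press the dosing button right down and let it come up again. Do not press the button before the nozzle is over the cup, and leave the cup, the jar, the bottle and everything else standing where they are.

Things in the scene. Friction and masses are not known exactly. Their poses are not given: they have to be found in the camera images.
- pivot (a point): On the fixed dosing station (grey base plate 270 x 320 x 8 mm, upright steel column, swing arm on top of it). The point lies on the column's vertical axis at the swing arm's mid height, 174 mm above the table. x points from the column away from the containers, z up. Round the axis: black hub, radius 24 mm, top at 196 mm. Behind it: white pump box, 97 mm high.
- swing_arm (a joint): Angle of the swing arm about the column (rad): at 0 it points along -x of pivot; grows anticlockwise seen from above; stops at -1.2 and 1.2. A level steel bar 14 mm wide, 18 mm high (165 to 183 mm above the table), 158 mm long from the axis. The hinge is stiff (0.1 N m, about 1 N near the end): the arm stays where it is left and does not coast.
- nozzle (a point): Lower end of the short downward nozzle (13 mm thick, collar 20 mm) at the arm's end, 150 mm from the column's axis, 140 mm above the table. It passes clear over all the containers.
- cup: The open white mixing cup, 76 mm across its mouth, 90 mm tall, loose on the base plate (its rim 98 mm above the table): the only open container of the three. Origin at the centre of its underside. It stands in one of three places under the path of the nozzle, within 8 mm of that path.
- jar: Squat closed white jar with a lid, 72 mm wide, 75 mm tall, loose on the base plate in another of the three places. Origin at the centre of its underside.
- bottle: Small capped white bottle, 54 mm wide, 115 mm tall (top 123 mm above the table), loose on the base plate in another of the three places. Origin at the centre of its underside.
- dose_button (a joint): How far the dosing button is pressed (m): 0 is up, 0.006 fully down. A spring, fully down at about 5 N, returns it.
- dose_button_top (a point): Centre of the top of the round grey dosing button (38 mm across) on its own low white housing, fixed to the table to the right of the station (the robot's right). Pressed straight down.
- brush: Loose brush 120 x 45 x 41 mm with a wooden back, lying bristles down. Origin under its centre.
- small_brush: Loose brush 85 x 45 x 41 mm with a grey back, bristles down. Origin under its centre.
- wax_tin: Loose flat pale metal tin, 72 mm wide, 35 mm high. Origin at the centre of its underside.
- spray_bottle: Loose white trigger spray bottle, 68 mm wide, 221 mm tall. Origin at the centre of its underside.
- tall_bottle: Loose tall white bottle, 74 mm wide, 235 mm tall. Origin at the centre of its underside.
There are look-alikes about, which are no part of the job. Leave any blue look-alike of the jar alone. What is shaped like the part that bears dose_button but turquoise is not meant.

How it is judged:
On the way, in this order (a step that is already met when the one before it is completed fails the run):
1. the nozzle is at rest over the middle of the open cup (horizontal distance between nozzle and cup below 0.015 m and velocity of joint swing_arm between -0.03 and 0.03 rad/s), for 0.2 s.
2. the dosing button is pressed down with the nozzle over the cup (horizontal distance between nozzle and cup below 0.015 m and value of joint dose_button above 0.0045 m), for 0.05 s.
At the end, for the whole second after the job is handed in: The nozzle rests within 15 mm (seen from above) of the cup's centre, the button has been pressed at least 4.5 mm and is up again (under 1.5 mm), and the cup, jar and bottle stand upright within 15 mm of where they were (all of step 1 and value of joint dose_button below 0.0015 m and distance of each of cup, jar, bottle from where it was at the start of the episode below 0.015 m and angle between each of cup, jar, bottle's own z axis and vertical below 0.1 rad); the robot touches nothing.
It fails at once if a container on the station was shifted by more than 15 mm, lifted or tipped (distance of any of cup, jar, bottle from where it was at the start of the episode above 0.015 m or angle between any of cup, jar, bottle's own z axis and vertical above 0.35 rad).
It fails at once if another loose thing on the table was moved by more than 25 mm (distance of any of brush, small_brush, wax_tin, spray_bottle, tall_bottle from where it was at the start of the episode above 0.025 m).
It fails at once if the swing arm was gripped or shoved with more than 20 N (contact force between the fingers and swing_arm above 20 N).
It fails at once if the dosing button was pressed while the nozzle was not over the open cup (value of joint dose_button above 0.004 m and not (horizontal distance between nozzle and cup below 0.015 m)).
It also fails if it takes over 54 s, if anything falls off the work surface, if the arm or the gripper's body presses on something with over 40 N, if the wrist force passes 120 N, or if a joint passes its speed limit or range.

## Working session

There is one attempt and no reset: what is moved stays moved. The work goes in short steps, Python scripts to look and compute and a tool call to move; the robot and the scene stay as the last step left them, time stands still between calls to the robot, and variables do not carry over. Pictures are saved under pics/ and viewed, and the job is handed in when it is done.

Besides the shell and the picture viewer there is one more tool, called after ">>>" as name(argument=value, ...) on one line, values as JSON. jog_arm: Moves the arm, as the interface text tells. Its arguments: {"type":"object","properties":{"motion":{"type":"array","items":{"type":"array","items":{"type":"number"}}},"squeeze":{"type":"number"}},"required":["motion"]}

```bash
ls; mkdir -p pics; cat > h.py <<'E'
import numpy as np, cv2
from station import *
def grab(n,tag):
    s=snapshot(n)
    cv2.imwrite(f'pics/{tag}.png',s['img'][:,:,::-1])
    np.savez(f'pics/{tag}.npz',**{k:np.array(v) for k,v in s.items()})
    return s
def cloud(s):
    K=np.array(s['intrinsics']);d=np.array(s['depth'])
    from scipy.spatial.transform import Rotation as R
    A=np.array(s['attitude'])
    M=A if A.shape==(3,3) else R.from_quat(A).as_matrix()
    v,u=np.mgrid[:d.shape[0],:d.shape[1]]
    P=np.stack([(u-K[0,2])/K[0,0]*d,(v-K[1,2])/K[1,1]*d,d],-1)
    W=P@M.T+np.array(s['eye']); W[d==0]=np.nan
    return W
E
python3 - <<'E'
from h import *
print(sense())
for n in ['scene','top']:
    s=grab(n,n+'0'); print(n,s['eye'],s['attitude'],s['intrinsics'])
E
```

```text
pics
{'t': 0.0, 'q': array([ 1.14353236e+00,  5.28455120e-01,  1.43390486e+00, -8.44634790e-07,
        1.18138759e+00, -1.78479315e-01]), 'qd': array([ 0.00028745, -0.00014969, -0.0001202 , -0.00039316, -0.00163448,
        0.00074414]), 'tau': array([ 2.23097079e-03, -4.42352271e+01, -1.78025222e+01, -7.86775360e-06,
        8.38380220e-03, -2.90788705e-06]), 'tcp_pos': array([0.15355009, 0.60510827, 0.23033959]), 'tool_rot': array([ 1.24071547e-01,  9.92272689e-01, -1.02853283e-03, -3.20992427e-04]), 'force': array([-0.24776012, -0.33298259, -0.51808199]), 'ft_torque': array([ 0.02562115, -0.0015632 ,  0.02084071]), 'finger_gap': 1.0003621893624828}
scene [ 1.31634609 -0.80740705  0.88689404] [ 0.80579998  0.3517134  -0.18524179 -0.4389414 ] [[515.63120813   0.         281.18101067]
 [  0.         515.63120813 208.41371185]
 [  0.           0.           1.        ]]
top [0.3136868  0.02371264 1.54918358] [ 0.71115939 -0.70046469  0.04908202 -0.0345325 ] [[517.03974481   0.         270.34062995]
 [  0.         517.03974481 209.26715323]
 [  0.           0.           1.        ]]
```

View pics/scene0.png

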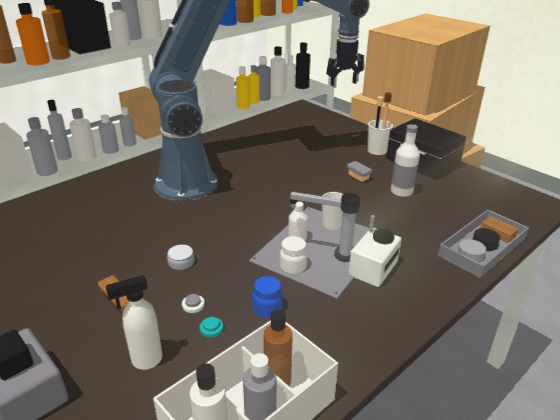

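View pics/top0.png

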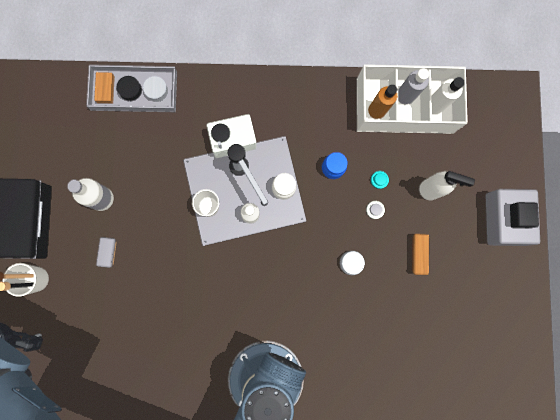

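The cup (open) is on the left at about (205,203) in the top view, the bottle is at (249,211) and the jar at (284,185). The arm runs from the hub (236,153) to its end (264,203). The grey button is at (375,210), with the turquoise look-alike at (380,180).

```bash
python3 - <<'E'
from h import *
s=dict(np.load('pics/top0.npz'));W=cloud(s);img=s['img']
for (u,v) in [(236,153),(205,203),(249,211),(284,185),(264,203),(250,178),(375,210),(380,180)]:
    print((u,v),W[v,u].round(4))
# bar points
z=W[...,2]; reg=np.zeros(z.shape,bool); reg[130:245,185:310]=1
def circ(m):
    c=np.argwhere(m)[:,::-1].astype(np.int32); (cc),r=cv2.minEnclosingCircle(c); return cc,r,len(c)
m=reg&(z>.155)&(z<.21); P=W[m]; print('arm n',m.sum(),P.min(0),P.max(0))
hub=reg&(z>.188)&(z<.205);print('hub',W[hub].mean(0),W[hub].min(0),W[hub].max(0))
bar=reg&(z>.17)&(z<.188); 
d=np.linalg.norm(W[...,:2]-W[hub].mean(0)[:2],axis=-1)
bar&=d>.035;B=W[bar][:,:2];c=B.mean(0);_,_,vt=np.linalg.svd(B-c);print('bar',c,vt[0],bar.sum(),d[bar].max())
cr=np.zeros_like(reg);cr[185:222,185:225]=1;cr&=(z>.09)&(z<.105);print('cup rim',W[cr].mean(0),W[cr].min(0),W[cr].max(0),(W[cr].max(0)+W[cr].min(0))/2,cv2.minEnclosingCircle(W[cr][:,:2].astype(np.float32)))
for n,(u,v,r),(a,b) in [('bottle',(249,211,14),(.05,.13)),('jar',(284,185,16),(.07,.095)),('btn',(375,210,12),(.005,.06))]:
    k=np.zeros_like(reg);k[v-r:v+r,u-r:u+r]=1;k&=(z>a)&(z<b);print(n,(W[k].max(0)+W[k].min(0))/2,W[k].max(0),cv2.minEnclosingCircle(W[k][:,:2].astype(np.float32)))
v,u=210,375
print(z[200:221:2,363:388:2].round(3))
cv2.imwrite('pics/crop.png',cv2.resize(img[120:255,170:400,::-1],None,fx=3.4,fy=3.4,interpolation=cv2.INTER_CUBIC))
E
```

```text
(236, 153) [0.6249 0.0907 0.1938]
(205, 203) [0.5123 0.189  0.0122]
(249, 211) [0.4778 0.0547 0.1218]
(284, 185) [ 0.5585 -0.0434  0.0863]
(264, 203) [0.4926 0.0138 0.185 ]
(250, 178) [0.5609 0.0525 0.1767]
(375, 210) [ 0.4981 -0.3187  0.0245]
(380, 180) [ 0.5896 -0.3353  0.022 ]
arm n 563 [0.4892687  0.00548303 0.15602834] [0.65045549 0.1124812  0.20222381]
hub [0.62620019 0.08994148 0.19433751] [0.52134394 0.03291917 0.18811697] [0.65045549 0.1124812  0.20222381]
bar [0.54364712 0.04088406] [-0.85605176 -0.51689011] 241 0.1565263079341135
cup rim [0.50649799 0.18206214 0.09595698] [0.466987   0.14290953 0.09000141] [0.53945423 0.21685766 0.10435712] [0.50322061 0.17988359 0.09717926] ((0.5028729438781738, 0.17948104441165924), 0.038149747997522354)
bottle [0.47983277 0.05281179 0.08973997] [0.50600924 0.07864957 0.12872492] ((0.479907751083374, 0.053585391491651535), 0.02674666978418827)
jar [ 0.56185238 -0.04521753  0.08025204] [ 0.5923586  -0.0147294   0.09025292] ((0.5627470016479492, -0.04486836865544319), 0.03178195655345917)
btn [ 0.50448902 -0.32141172  0.01672174] [ 0.53358
[... 451 characters left out ...]
.02
   0.01  -0.004  0.003]
 [-0.007  0.003  0.016  0.011  0.017  0.02   0.023  0.028  0.027  0.023
   0.012  0.002 -0.002]
 [ 0.    -0.003  0.016  0.009  0.02   0.016  0.025  0.017  0.023  0.022
   0.01  -0.006 -0.005]
 [ 0.       nan  0.009  0.003  0.017  0.02   0.016  0.025  0.021  0.015
   0.007 -0.003 -0.002]
 [-0.004 -0.003 -0.     0.016  0.006  0.025  0.02   0.024  0.021  0.013
   0.004 -0.004 -0.003]
 [-0.003 -0.003 -0.004  0.001  0.01   0.007  0.015  0.012  0.01   0.008
  -0.003 -0.001 -0.003]
 [ 0.003 -0.005  0.003 -0.003 -0.003  0.004  0.007  0.009  0.    -0.001
  -0.01  -0.002 -0.005]
 [-0.005 -0.004 -0.004 -0.003 -0.004 -0.006 -0.003  0.001 -0.002 -0.001
  -0.008 -0.     0.002]]
```

View pics/crop.png

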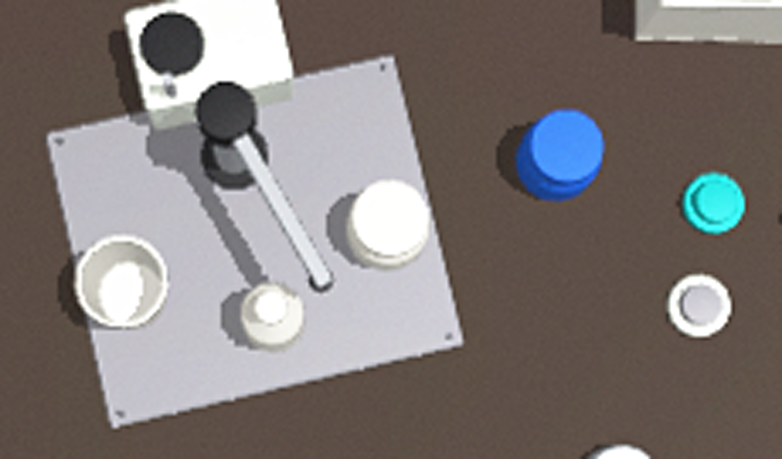

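```bash
cat >> h.py <<'E'
from scipy.spatial.transform import Rotation as R
def ray(s,uv,z):
    K=np.array(s['intrinsics']);A=np.array(s['attitude']);M=A if A.shape==(3,3) else R.from_quat(A).as_matrix()
    d=M@np.linalg.inv(K)@np.array([uv[0],uv[1],1.]);e=np.array(s['eye']);return e+d*(z-e[2])/d[2]
E
python3 - <<'E'
from h import *
s=dict(np.load('pics/top0.npz'));W=cloud(s);z=W[...,2]
f=lambda c:(c[0]/3.4+170-.35,c[1]/3.4+120-.35)
print('hub',ray(s,f((226,110)),.196)); print('cup rim',ray(s,f((122,281.5)),.098)); print('bar end',ray(s,f((321,279)),.183))
print('btn',ray(s,f((701,305)),.024),'bottle',ray(s,f((269,306)),.123),'jar',ray(s,f((389,222)),.083))
for n in ['scene0']:
    t=dict(np.load(f'pics/{n}.npz'));T=cloud(t)
    for p in [(193,300),(211,327)]: 
        q=T[p[1]-1:p[1]+2,p[0]-2:p[0]+3].reshape(-1,3); print(p,np.nanmedian(q,0))
for p,r in [((375.5,209.2),4)]:
    u,v=map(round,p);q=W[v-r:v+r+1,u-r:u+r+1].reshape(-1,3);print(np.nanmedian(q,0),np.nanmean(q,0))
# table bias
print(np.nanmedian(z[225:250,300:340]))
t=dict(np.load('pics/scene0.npz'));cv2.imwrite('pics/crop2.png',cv2.resize(t['img'][180:345,150:420,::-1],None,fx=2.9,fy=2.9,interpolation=cv2.INTER_CUBIC))
E
```

```text
hub [0.62708343 0.09036161 0.196     ]
cup rim [0.50283706 0.17829543 0.098     ]
bar end [0.49633525 0.01369941 0.183     ]
btn [ 0.50015898 -0.32130422  0.024     ] bottle [0.48141341 0.05536279 0.123     ] jar [ 0.55926575 -0.04375944  0.083     ]
(193, 300) [ 0.50684056 -0.32715024  0.02261927]
(211, 327) [ 0.60561436 -0.34692606  0.02103447]
[ 0.5021426  -0.32272749  0.02062211] [ 0.50180933 -0.3227479   0.02063816]
-0.0016211133666260702
```

View pics/crop2.png

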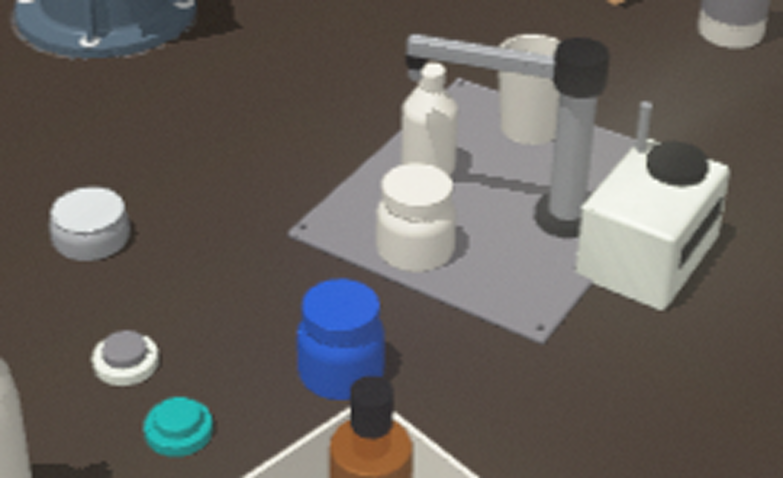

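>>> jog_arm(motion=[[0,0,3,0,255],[1,-1,3,0,255],[2,-2,2,0,255],[2.5,-2.5,1,0,255],[2.5,-2.5,0,0,255],[2.5,-2.5,0,0,255],[2.5,-2.5,0,0,255],[2.5,-2.5,0,0,255],[2.5,-2.5,0,0,255],[2,-3,0,0,255]])

```text
t: 0.93
tcp_pos: [0.3536, 0.3884, 0.3188]
tool_rot: [0.117, 0.993, -0.004, -0.002]
force: [0.5, 0.0, 0.6]
finger_gap: 0.001
```

The grey button is at (124,355) in this crop and the turquoise one at (178,425). The arm's end lies between the bottle and the jar. Next I'll move to the jar side of the arm.

>>> jog_arm(motion=[[1.5,-3.6,0,4.4,255],[1.5,-3.8,0,4.4,255],[1.5,-3.8,0,4.4,255],[1.5,-3.8,0,4.4,255],[2,-3.6,0,4.4,255],[2,-3.6,0,4.4,255],[2,-3.6,0,4.4,255],[2,-3.6,0,4.4,255],[2,-3.6,0,4.4,255],[2,-3.6,0,4.4,255]])

```text
t: 1.77
tcp_pos: [0.5318, 0.0131, 0.3159]
tool_rot: [-0.282, 0.959, -0.004, -0.003]
force: [1.8, 0.9, 0.9]
finger_gap: -0.002
```

>>> jog_arm(motion=[[0,0,0,0,255]])

```text
t: 1.85
tcp_pos: [0.5356, 0.0066, 0.3156]
tool_rot: [-0.28, 0.96, -0.007, -0.002]
force: [-0.1, -0.3, 0.0]
finger_gap: 0.006
```

>>> jog_arm(motion=[[1,-1,0,0,255],[0.8,-1.2,-1,0,255],[0,0,-3,0,255],[0,0,-3,0,255],[0,0,-3,0,255],[0,0,-2.5,0,255],[0,0,-1,0,255],[0,0,0,0,255]])

```text
t: 2.52
tcp_pos: [0.5526, -0.0187, 0.1708]
tool_rot: [-0.276, 0.961, -0.005, -0.003]
force: [-0.5, 0.9, -0.4]
finger_gap: -0.0
```

```bash
python3 - <<'E'
from h import *
st=sense();print(st['tcp_pos'],st['q'],st['force'])
s=grab('top','top1');
cv2.imwrite('pics/crop3.png',cv2.resize(s['img'][120:255,170:400,::-1],None,fx=3.4,fy=3.4,interpolation=cv2.INTER_CUBIC))
grab('wrist','wr1');grab('scene','sc1')
E
```

```text
[ 0.55258691 -0.01871541  0.17080454] [-0.22925712  0.51234064  1.6735733  -0.01505752  0.95549062 -2.35051705] [-0.47090434  0.91588932 -0.4202416 ]
```

View pics/wr1.png

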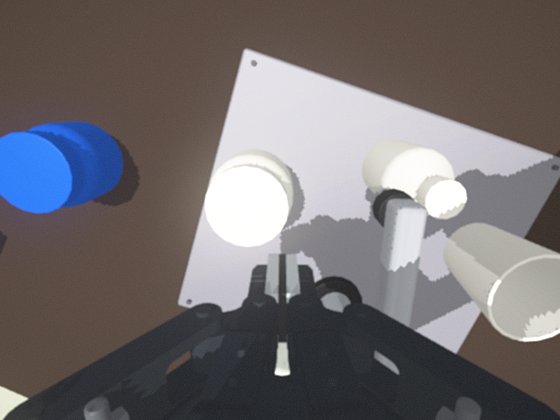

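View pics/sc1.png

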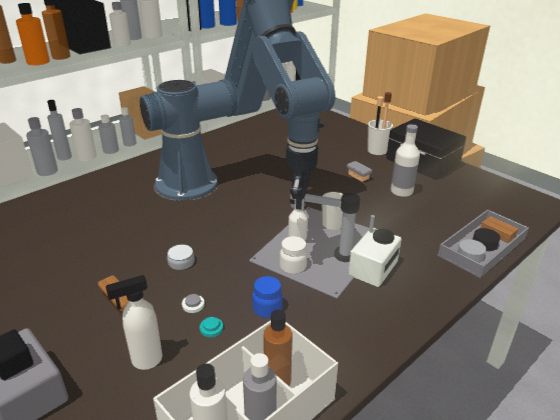

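The wrist view shows the shut fingertips at (283,260) and the bar's free end at (400,230), with a clear gap between them. I'll approach along the bar's normal.

>>> jog_arm(motion=[[-0.5,0.9,-0.5,0,255],[-0.5,0.9,0,0,255],[-0.3,0.4,0,0,255],[-0.2,0.3,0,0,255],[-0.2,0.3,0,0,255],[-0.2,0.3,0,0,255]])

```text
t: 3.17
tcp_pos: [0.5376, 0.0149, 0.1742]
tool_rot: [-0.276, 0.961, -0.01, 0.005]
force: [-0.3, -2.1, -0.1]
finger_gap: 0.001
```

```bash
cat >> h.py <<'E'
def rel(theta_dir=None):
    st=sense();p=st['tcp_pos'][:2]-np.array([.627,.0903]);r=np.hypot(*p);a=np.degrees(np.arctan2(p[1],p[0]))%360
    q=st['tool_rot'];y=R.from_quat(q).as_matrix()[:,1];print('t',round(st['t'],2),'tcp',st['tcp_pos'].round(4),'F',st['force'].round(2),'r',r.round(4),'ang',a.round(1),'yaw',np.degrees(np.arctan2(y[1],y[0])).round(1))
E
python3 - <<'E'
from h import *
rel()
E
```

```text
t 3.17 tcp [0.5376 0.0149 0.1742] F [-0.31 -2.08 -0.08] r 0.117 ang 220.1 yaw 122.1
```

>>> jog_arm(motion=[[-0.32,0.4,-0.3,-2.5,255],[-0.3,0.41,-0.3,-2.5,255],[-0.29,0.42,0,-2.5,255],[-0.27,0.43,0,-2.5,255],[-0.25,0.45,0,-2.5,255]])

```text
t: 3.58
tcp_pos: [0.5253, 0.0355, 0.1709]
tool_rot: [-0.166, 0.986, -0.014, 0.008]
force: [-0.2, -1.3, -0.2]
finger_gap: -0.001
```

```bash
cat >> h.py <<'E'
def armline(s,ang_guess=None):
    W=cloud(s);z=W[...,2];d=np.linalg.norm(W[...,:2]-[.627,.0903],axis=-1)
    m=(z>.165)&(z<.192)&(d>.03)&(d<.165)
    return W,m
E
python3 - <<'E'
from h import *
rel()
s=grab('top','top2');c=s['img'][120:255,170:400,::-1]
cv2.imwrite('pics/crop4.png',cv2.resize(c,None,fx=3.4,fy=3.4,interpolation=cv2.INTER_CUBIC))
grab('wrist','wr2')
E
```

```text
t 3.58 tcp [0.5253 0.0355 0.1709] F [-0.17 -1.35 -0.19] r 0.1155 ang 208.3 yaw 109.1
```

View pics/wr2.png

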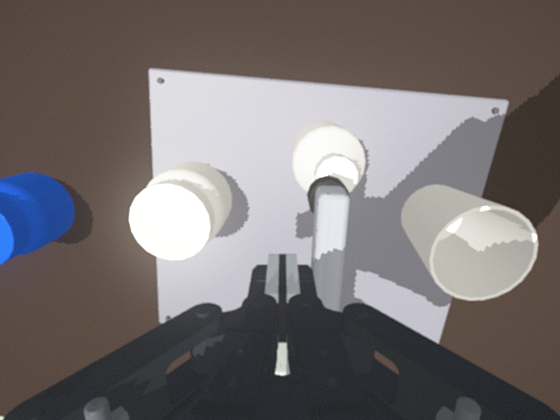

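View pics/crop4.png

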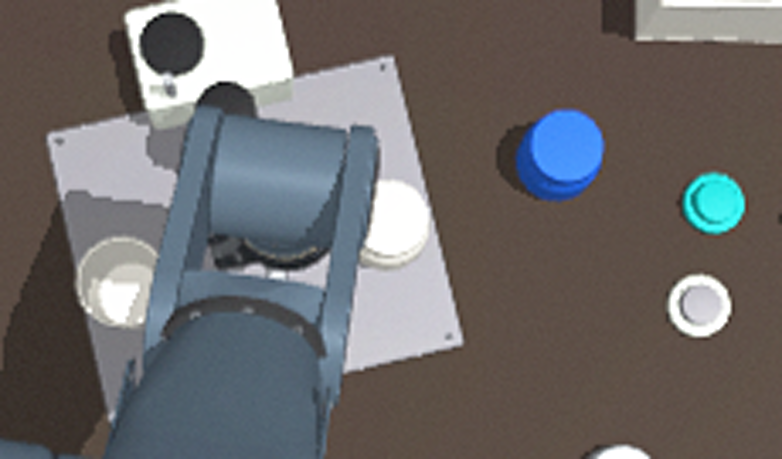

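The wrist view shows the left fingertip's side against the bar at about (313,270), with the bar turning. I'll carry on round the arc.

>>> jog_arm(motion=[[-0.24,0.45,0,-2.5,255],[-0.22,0.46,0,-2.5,255],[-0.2,0.47,0,-2.5,255],[-0.18,0.48,0,-2.5,255],[-0.16,0.49,0,-2.5,255],[-0.14,0.49,0,-2.5,255],[-0.12,0.5,0,-2.5,255],[-0.1,0.5,0,-2.5,255],[-0.07,0.5,0,-2.5,255],[-0.05,0.51,0,-2.5,255]])

```text
t: 4.52
tcp_pos: [0.5116, 0.0815, 0.1719]
tool_rot: [0.053, 0.998, -0.019, 0.006]
force: [-0.5, -0.9, 0.2]
finger_gap: -0.003
```

```bash
python3 - <<'E'
from h import *
rel()
E
```

```text
t 4.52 tcp [0.5116 0.0815 0.1719] F [-0.53 -0.95  0.21] r 0.1157 ang 184.4 yaw 83.9
```

>>> jog_arm(motion=[[-0.03,0.51,0,-2.5,255],[0,0.51,0,-2.5,255],[0.02,0.51,0,-2.5,255],[0.04,0.51,0,-2.5,255],[0.06,0.5,0,-2.5,255],[0.08,0.5,0,-2.5,255],[0.1,0.5,0,-2.5,255],[0.13,0.49,0,-2.5,255],[0.15,0.49,0,-2.5,255]])

```text
t: 5.27
tcp_pos: [0.5159, 0.125, 0.172]
tool_rot: [0.25, 0.968, -0.023, -0.0]
force: [-0.5, -1.8, -0.8]
finger_gap: 0.001
```

```bash
python3 - <<'E'
from h import *
rel()
s=grab('wrist','wr3');print(s['eye'],R.from_quat(s['attitude']).as_matrix()[:,2])
E
```

```text
t 5.27 tcp [0.5159 0.125  0.172 ] F [-0.51 -1.76 -0.84] r 0.1164 ang 162.7 yaw 61.0
[0.44952741 0.16958485 0.31362518] [ 0.25483212 -0.18984286 -0.9481668 ]
```

View pics/wr3.png

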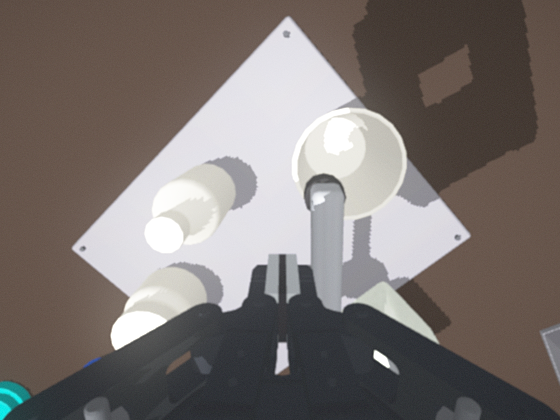

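```bash
python3 - <<'E'
from h import *
s=dict(np.load('pics/wr3.npz'))
piv=np.array([.627,.0903])
e=ray(s,(325.5,185),.183)[:2];c=ray(s,(349.5,163.5),.098)[:2];m=ray(s,(327,260),.183)[:2]
ang=lambda d:np.degrees(np.arctan2(d[1],d[0]))%360
print(e,m,c,'bar ang piv-end',ang(e-piv),'bar dir',ang(e-m),np.linalg.norm(e-piv),'cup ang',ang(c-piv),np.linalg.norm(c-piv))
# nozzle from collar pixel
E
```

```text
[0.48435405 0.16411958] [0.5154455  0.14930218] [0.50139239 0.1811116 ] bar ang piv-end 152.63834049552645 bar dir 154.51872151950658 0.16061505912291107 cup ang 144.13387908363356 0.15499683313180743
```

>>> jog_arm(motion=[[0.15,0.44,0,-2.3,255],[0.17,0.44,0,-2.3,255],[0.18,0.43,0,-2.3,255],[0,0,0,0,255]])

```text
t: 5.65
tcp_pos: [0.5211, 0.1382, 0.1721]
tool_rot: [0.307, 0.951, -0.023, -0.002]
force: [-0.0, -0.5, 0.3]
finger_gap: -0.001
```

```bash
python3 - <<'E'
from h import *
rel()
s=grab('wrist','wr4')
cv2.imwrite('pics/crop5.png',cv2.resize(s['img'][70:310,200:460,::-1],None,fx=2.4,fy=2.4,interpolation=cv2.INTER_CUBIC))
E
```

```text
t 5.65 tcp [0.5211 0.1382 0.1721] F [-0.04 -0.47  0.26] r 0.1162 ang 155.7 yaw 54.2
```

View pics/crop5.png

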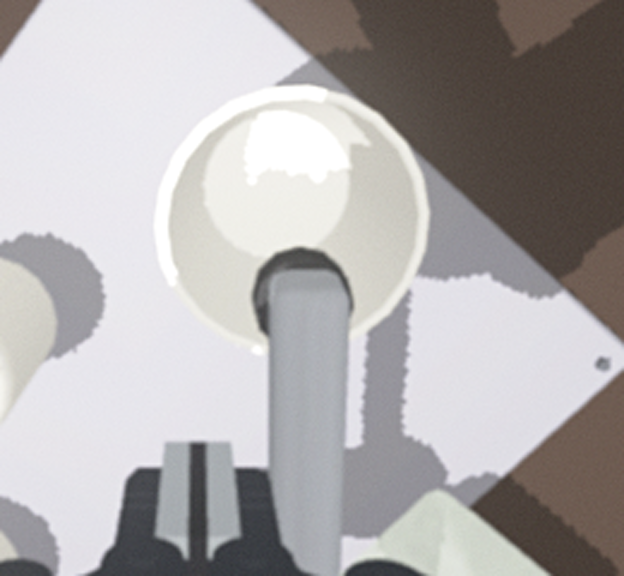

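```bash
python3 - <<'E'
from h import *
s=dict(np.load('pics/wr4.npz'))
piv=np.array([.627,.0903])
f=lambda x,y:(200+x/2.4-.3,70+y/2.4-.3)
e=ray(s,f(309,276),.183)[:2];c=ray(s,f(292,218),.098)[:2];m=ray(s,f(308,470),.183)[:2];n=ray(s,f(302,296),.157)[:2]
ang=lambda d:np.degrees(np.arctan2(d[1],d[0]))%360
d=(e-m)/np.linalg.norm(e-m)
print(e,m,c,'nozzle collar',n,'piv-end',ang(e-piv),'dir',ang(d),np.linalg.norm(e-piv),'cup',ang(c-piv),np.linalg.norm(c-piv))
print('nozzle est from end', e-.008*d, 'offset cup', c-(e-.008*d))
E
```

```text
[0.49499771 0.18181837] [0.52612317 0.16120253] [0.5008487  0.18148679] nozzle collar [0.50459792 0.17658344] piv-end 145.2660828812012 dir 146.4816312551596 0.1606244618444158 cup 144.13921551255578 0.15565725681831283
nozzle est from end [0.50166738 0.17740074] offset cup [-0.00081868  0.00408605]
```

The nozzle is now about 4 mm short of the cup's centre. I'll give it one small nudge, then back off.

>>> jog_arm(motion=[[0.12,0.28,0,-1.5,255],[0,0,0,0,255],[0,0,0,0,255]])

```text
t: 5.95
tcp_pos: [0.5219, 0.1399, 0.1722]
tool_rot: [0.317, 0.948, -0.024, -0.002]
force: [-0.0, -0.9, 0.3]
finger_gap: -0.001
```

```bash
python3 - <<'E'
from h import *
rel()
E
```

```text
t 5.95 tcp [0.5219 0.1399 0.1722] F [-0.03 -0.89  0.34] r 0.1162 ang 154.7 yaw 53.1
```

>>> jog_arm(motion=[[-0.5,-0.7,0,0,255],[-1,-1.5,0,0,255],[-1,-1.5,0,0,255],[0,0,2,0,255],[0,0,3,0,255],[0,0,3,0,255],[0,0,2,0,255],[0,0,0,0,255]])

```text
t: 6.62
tcp_pos: [0.4896, 0.0967, 0.2739]
tool_rot: [0.313, 0.949, -0.025, -0.006]
force: [0.8, -0.0, 0.1]
finger_gap: -0.001
```

```bash
python3 - <<'E'
from h import *
rel()
s=grab('wrist','wr5')
E
```

```text
t 6.62 tcp [0.4896 0.0967 0.2739] F [ 0.84 -0.05  0.14] r 0.1376 ang 177.4 yaw 53.5
```

View pics/wr5.png

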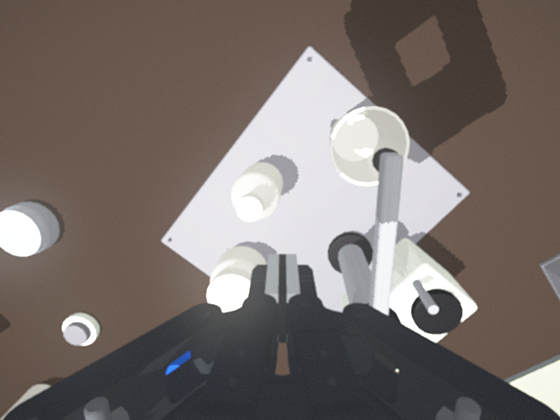

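>>> jog_arm(motion=[[0.2,-3.5,0,0,255],[0.2,-4,0,0,255],[0.2,-4,0,0,255],[0.2,-4,0,0,255],[0.2,-4,0,0,255],[0,-4,0,0,255],[0,-4,0,0,255],[0,-4,0,0,255],[0,-4,0,0,255],[0,-3,0,0,255]])

```text
t: 7.5
tcp_pos: [0.4854, -0.2966, 0.2591]
tool_rot: [0.303, 0.953, -0.022, -0.018]
force: [0.7, 0.4, 0.4]
finger_gap: 0.001
```

```bash
python3 - <<'E'
from h import *
rel()
s=grab('top','top6');c=s['img'][120:255,170:400,::-1]
cv2.imwrite('pics/crop6.png',cv2.resize(c,None,fx=3.4,fy=3.4,interpolation=cv2.INTER_CUBIC))
grab('wrist','wr6')
E
```

```text
t 7.5 tcp [ 0.4854 -0.2966  0.2591] F [0.71 0.45 0.35] r 0.412 ang 249.9 yaw 54.8
```

View pics/crop6.png

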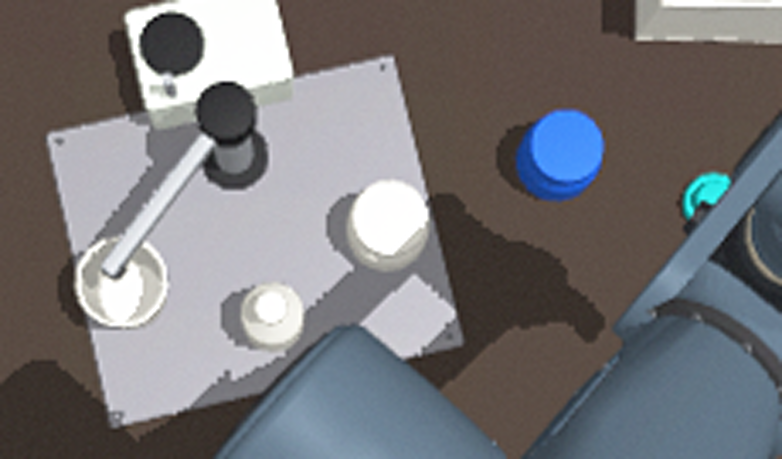

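View pics/wr6.png

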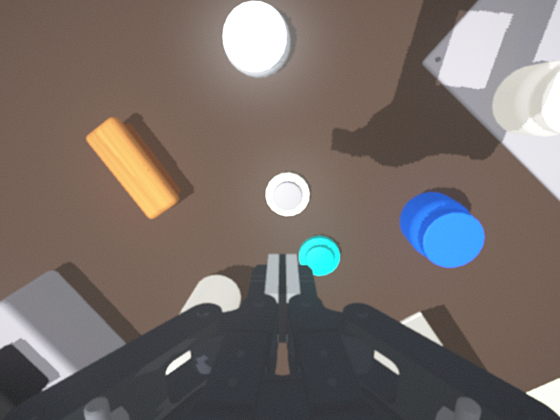

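The top view shows the bar's end at crop (114,268), over the cup whose rim centre is at (122,282). In the wrist view the grey button is at (288,194) and the turquoise one at (320,255).

```bash
python3 - <<'E'
from h import *
s=dict(np.load('pics/top6.npz'));W=cloud(s);img=s['img'].astype(int)
f=lambda c:(c[0]/3.4+170-.35,c[1]/3.4+120-.35)
ang=lambda d:np.degrees(np.arctan2(d[1],d[0]))%360
piv=ray(s,f((226,110)),.196)[:2]; e=ray(s,f((114,268)),.183)[:2]; c=ray(s,f((122,282)),.098)[:2]
z=W[...,2];d=np.linalg.norm(W[...,:2]-piv,axis=-1)
m=(z>.155)&(z<.2)&(d>.035)&(d<.17);B=W[m][:,:2];vt=np.linalg.svd(B-B.mean(0))[2][0]; vt*=-np.sign(vt[0])
print('end',e,ang(e-piv),np.linalg.norm(e-piv),'depth',ang(vt),ang(B.mean(0)-piv),m.sum(),'cup',c,ang(c-piv),np.linalg.norm(c-piv))
for a in (ang(e-piv),ang(vt),ang(B.mean(0)-piv)):
    n=piv+.15*np.array([np.cos(np.radians(a)),np.sin(np.radians(a))]);print('nozzle',n,'dist',np.linalg.norm(n-c),n-c)
w=dict(np.load('pics/wr6.npz'));print('btn wrist',ray(w,(288,194),.023))
Ww=cloud(w);print(np.nanmedian(Ww[188:201,282:295].reshape(-1,3),0), 'table',np.nanmedian(Ww[225:245,180:220].reshape(-1,3),0))
print('housing',np.nanmedian(Ww[190:198,269:273].reshape(-1,3),0))
E
```

```text
end [0.50230508 0.17579001] 145.60284897850428 0.1512205284879682 depth 144.9399622795916 144.77559224659615 281 cup [0.50241837 0.17828344] 144.80604480154267 0.15255040393505626
nozzle [0.50331219 0.1751005 ] dist 0.0033060537050638244 [ 0.00089382 -0.00318293]
nozzle [0.50430084 0.17652678] dist 0.002574794563605956 [ 0.00188248 -0.00175666]
nozzle [0.50454854 0.17687866] dist 0.0025516708865668623 [ 0.00213017 -0.00140478]
btn wrist [ 0.49941665 -0.31938371  0.023     ]
[ 0.49960656 -0.31939678  0.02237317] table [ 4.81759491e-01 -4.54485159e-01  3.56093014e-04]
housing [ 0.48852274 -0.33870208  0.01214223]
```

>>> jog_arm(motion=[[0.8,-1,0,0,255],[0.7,-1,-1,0,255],[0,0,-3,0,255],[0,0,-3.5,0,255],[0,0,-3.5,0,255],[0,0,-3.5,0,255],[0,0,-2.5,0,255],[0,0,-1,0,255],[0,0,0,0,255]])

```text
t: 8.35
tcp_pos: [0.4926, -0.3124, 0.0629]
tool_rot: [0.304, 0.952, -0.019, -0.024]
force: [0.1, 0.3, 0.5]
finger_gap: 0.0
```

```bash
python3 - <<'E'
from h import *
rel()
E
```

```text
t 8.35 tcp [ 0.4926 -0.3124  0.0629] F [0.09 0.29 0.5 ] r 0.4245 ang 251.5 yaw 54.6
```

>>> jog_arm(motion=[[0.7,-0.8,0,0,255],[0,0,-1.5,0,255],[0,0,-1,0,255],[0,0,0,0,255]])

```text
t: 8.68
tcp_pos: [0.5027, -0.3222, 0.0402]
tool_rot: [0.303, 0.953, -0.02, -0.022]
force: [-0.6, 0.3, -0.0]
finger_gap: -0.002
```

```bash
python3 - <<'E'
from h import *
rel(); grab('wrist','wr7'); grab('scene','sc7')
im=cv2.imread('pics/sc7.png');cv2.imwrite('pics/sc7c.png',cv2.resize(im[230:350,120:290],None,fx=4,fy=4,interpolation=cv2.INTER_CUBIC))
E
```

```text
t 8.68 tcp [ 0.5027 -0.3222  0.0402] F [-0.55  0.28 -0.01] r 0.4308 ang 253.2 yaw 54.7
```

View pics/wr7.png

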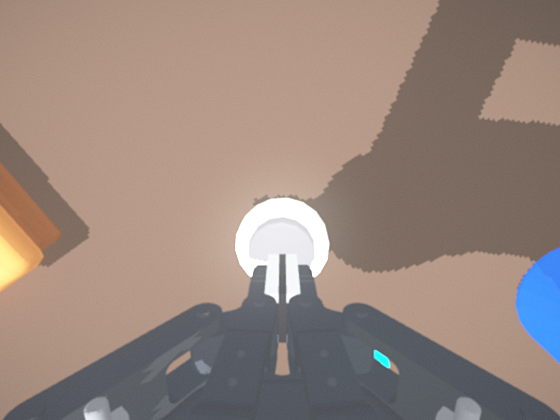

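View pics/sc7c.png

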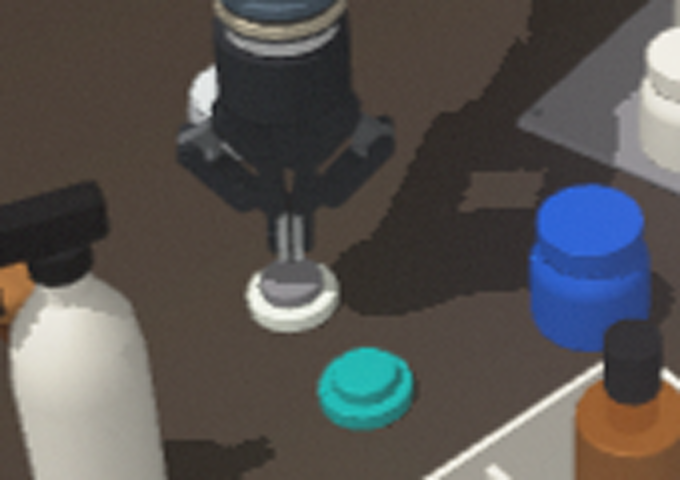

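The fingertips are centred above the grey button, and the turquoise one is well clear. I'll press it.

>>> jog_arm(motion=[[0,0,-0.8,0,255],[0,0,-0.5,0,255],[0,0,-0.3,0,255],[0,0,-0.3,0,255]])

```text
t: 9.12
tcp_pos: [0.5054, -0.3245, 0.0252]
tool_rot: [0.303, 0.953, -0.022, -0.018]
force: [-0.1, 0.1, -0.4]
finger_gap: -0.003
```

>>> jog_arm(motion=[[0,0,-0.3,0,255],[0,0,-0.2,0,255]])

```text
t: 9.28
tcp_pos: [0.5054, -0.3245, 0.0199]
tool_rot: [0.303, 0.953, -0.022, -0.017]
force: [-0.1, 0.3, 3.0]
finger_gap: 0.003
```

>>> jog_arm(motion=[[0,0,-0.3,0,255],[0,0,-0.2,0,255]])

```text
t: 9.45
tcp_pos: [0.5056, -0.3245, 0.0158]
tool_rot: [0.303, 0.953, -0.022, -0.018]
force: [-2.1, 2.7, 21.0]
finger_gap: -0.006
```

>>> jog_arm(motion=[[0,0,-0.2,0,255],[0,0,-0.1,0,255]])

```text
t: 9.62
tcp_pos: [0.5055, -0.3245, 0.0164]
tool_rot: [0.303, 0.953, -0.022, -0.018]
force: [-2.2, 1.1, 4.7]
finger_gap: -0.006
```

The button bottomed out: the force rose past the 5 N spring load to 21 N at the stop. I'll release it, retract and check.

>>> jog_arm(motion=[[0,0,0.5,0,255],[0,0,1,0,255],[0,0,2,0,255],[0,0,3,0,255],[0,0,3.5,0,255],[0,0,3.5,0,255],[0,0,3.5,0,255],[0,0,2,0,255],[0,0,0,0,255]])

```text
t: 10.37
tcp_pos: [0.5029, -0.3222, 0.2149]
tool_rot: [0.303, 0.953, -0.021, -0.02]
force: [0.6, -0.9, 0.5]
finger_gap: -0.003
```

```bash
python3 - <<'E'
from h import *
rel()
s=grab('top','top8');c=s['img'][120:255,170:400,::-1]
cv2.imwrite('pics/crop8.png',cv2.resize(c,None,fx=3.4,fy=3.4,interpolation=cv2.INTER_CUBIC))
w=grab('wrist','wr8');grab('scene','sc8')
a=dict(np.load('pics/top6.npz'))['img'].astype(int)
d=abs(a-s['img']).sum(-1)[140:225,185:290];print('diff px station',(d>60).sum())
E
```

```text
t 10.37 tcp [ 0.5029 -0.3222  0.2149] F [ 0.61 -0.91  0.51] r 0.4308 ang 253.3 yaw 54.8
diff px station 722
```

View pics/crop8.png

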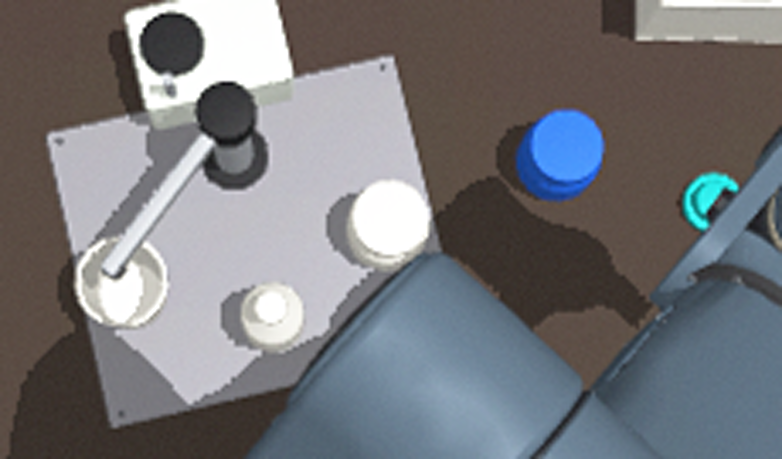

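View pics/wr8.png

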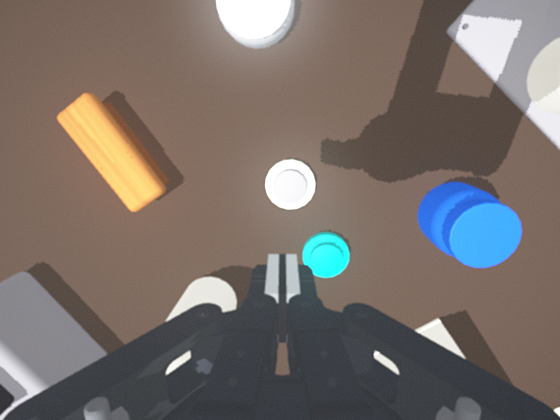

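View pics/sc8.png

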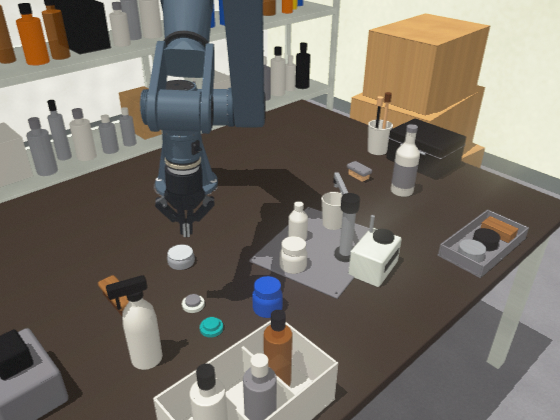

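```bash
python3 - <<'E'
from h import *
W=cloud(dict(np.load('pics/wr8.npz')));print('btn z',np.nanmedian(W[178:192,284:298,2]))
print(sense()['t'],sense()['qd'].round(3)); print(sign_off())
E
```

```text
btn z 0.022319980491581543
10.5167 [-0.001  0.032  0.027  0.     0.001 -0.001]
the job is handed in; nothing more can be done
None
```

I pushed the swing arm round with the side of one shut fingertip until its nozzle was over the open cup, then pressed the grey button and handed the job in. It was handed in at about 10.5 s of the 54 s allowed; hand-in gave no verdict.

- **Nozzle:** Measured from the top view after I backed off, it is about 2.5–3.5 mm from the cup's centre. The limit is 15 mm. It looks unchanged in the picture taken after the press.
- **Push force:** The contact forces I read while pushing were about 1–2 N, against the 20 N limit.
- **Button press:** I pressed it to its stop. The force rose from 3 N to 21 N, past the spring's 5 N, about 7 mm below where I judged its top to be.
- **Button release:** Its top measured 22.3 mm above the table after release, against 22.4 mm before the press, so it is up again.
- **Everything else:** In the last pictures the cup, jar, bottle and the other things in view look upright and where they were. I compared these by eye. A pixel comparison of the station before and after the press showed 722 changed pixels. I took those to be the robot's moving shadow and did not check further.
- **Robot:** The gripper was hanging free about 19 cm above the button when I handed in.

The scene camera's first estimate of the button's position disagreed with the top and wrist views by about 8 mm. I used the wrist estimate. The fingertip drifted about 7 mm off that estimate during the press but stayed on the button, which is 38 mm across.

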